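# Make up two specimen polishing kits

### The arm

A 6-joint arm with a two-finger parallel gripper is mounted at the origin on the work surface. World frame = base frame: x ahead of the robot, y to its left, z up, the work surface at z = 0. Lengths are in mm, angles in rad, forces in N, time in s.
With the tool pointing down it reaches from about 375 to 975 mm from the base axis. Payload 3.8 kg.
Tool frame: the origin (TCP) lies on the centre line of the jaws, within the pads' length; the fingertips stand 25 mm ahead of it and the grasp point (between the pads) lies 6 mm ahead of it; z points along the fingers, y is the direction in which the jaws open and shut (so a half turn about z gives the same grasp; the last joint's range is limited). The gripper opens to 88 mm and grips with 3 to 60 N. Pads are 18 mm wide; open, the fingers measure 123 mm over their backs; the gripper's body (75 mm by 187 mm) begins 45 mm behind the grasp point.
Start: joints at [-1.252, 0.264, 1.604, -0, 1.274, -0.037], TCP at [235.124, -632.72, 234.606] pointing down, gripper open.
Joint ranges: [-2.63, 2.63], [-0.94, 2.18], [0.31, 2.57], [-1.31, 4.45], [0, 2.66], [-2.55, 2.55]. Speed limits (rad/s): [2.57, 2.57, 3.14, 3.14, 3.14, 3.14].

### API

Orientations are given as a unit quaternion [w, x, y, z].
In Python, from cell import get_state, snapshot, calibration, hand_in gives the robot as it stands.
- The arm moves only by the tool apply_moves, never from a script. Its argument "commands" is one flat list of numbers, 5 for each row, row after row: the opening, from -1 (shut) to 1 (fully open), so that 0 is half open, then the shift along the world's x, y, z scaled (see below), then the turn about the world's z scaled (see below). A call has 1 to 8 rows; each row is the pose to reach, as a shift and turn from the pose commanded when the call began; what a row does not reach only later rows make up. The controller multiplies each number of a shift by 40 cm and each number of a turn by 30 degrees. A row lasts 1/10 s, in which the tool goes at most 50 mm and 8.59 degrees, less where a joint would pass 70% of its speed; a pose out of reach is approached as far as the arm can. A call with a number of a shift or a turn outside -1 to 1 is refused whole. A call with a gripper value outside its range is refused whole. The fingers move at their own pace and stop on an object; "force" is the grip in N (left out, the last holds). Time passes only in rows, so rows that repeat a pose let the fingers close. It gives the time, the measured TCP pose, the force and the opening at its end, in the units of the state.
- get_state(): the state, without advancing time (a new reading comes with each control period).
- snapshot(name): name is "scene" or "top" or "wrist"; returns the picture (480x640x3 uint8, red, green, blue); there is no depth.
- calibration(name): a dict with "camera_matrix" (3x3 intrinsics, pixels), "rvec" (rotation vector, rad) and "tvec" (3), from world to camera coordinates, as OpenCV has them. Camera axes: x right, y down, z forward; pixel columns grow to the right and rows downward; lengths in mm; the calibration is good to about 2 mm. A picture is of the moment at which its call begins: read the wrist's pose just before it. calibration takes no time and is no camera call; for the wrist camera it gives the pose at the moment of the call.
- hand_in(): hands the job in, once; it reports no verdict.
The state is a dict: "time": time; "joints": joint angles; "joint_vel": joint speeds; "effort": joint torques, N m; "eef_pos": TCP position; "ee_rot": TCP orientation; "ft_force": force on the tool from outside, world axes, zero at the start; "ft_torque": the same for the moment, N m; "gripper_width": opening from 0.0 (shut) to 1.0 (fully open).
Only numpy, scipy, OpenCV 4.12 (cv2) and the standard library are available. Lean on these libraries where they do the work, as an engineer would, in place of code of your own. Each camera call takes 0.05 s, during which the arm holds its last target. There are 200 camera calls.

### The job

Make up the two kits for the next polishing runs. The round specimen mount and the steel weight belong together on the spring lift; the rectangular mount, the small amber bottle and the white jar belong in the flat three-bay tray. Stand one item flat in each bay, upright, and tip nothing over on the way.

Things in the scene. Friction and masses are not known exactly. Their poses are not given: they have to be found in the camera images.
- round_mount: Specimen mount: plain red-brown phenolic cylinder, 40 mm diameter, 30 mm tall, about 80 g, with a round steel face in its top. Stands loose on the bench. Origin: centre of its underside, z up along its height.
- block_mount: Rectangular specimen mount: red-brown phenolic block 46 mm (its x) by 32 mm (its y), 30 mm tall, about 80 g, with a rectangular steel face in its top. Loose on the bench, turned any way. Origin: centre of its underside, z up along its height.
- weight: Grey steel load weight, about 300 g: disc 40 mm diameter and 30 mm tall, on it a neck 14 mm diameter and a knob 22 mm diameter (38 to 50 mm above the underside). Loose on the bench. Origin: centre of its underside, z up along its height.
- bottle: Small round amber glass bottle with paper label and blue cap, 34 mm diameter, 66 mm tall in all, straight-sided up to 37 mm; cap 18 mm diameter, from 50 to 66 mm; about 60 g. Loose on the bench. (Not the two 140 mm ones at the back.) Origin: centre of its underside, z up along its height.
- jar: Squat white plastic jar, 45 mm tall: body 42 mm diameter up to 27 mm, above it a white lid 46 mm diameter, about 90 g. Loose on the bench. Origin: centre of its underside, z up along its height.
- tray: Flat grey tray, dark lips, fixed to the bench: 88 mm (its x) by 214 mm (its y), three bays in a row along y, centres at y = -70, 0 and +70 mm, x = 0. Each bay is 80 mm (x) by 66 mm (y) inside, its floor 4 mm above the origin; lips and dividers (4 mm thick) reach 12 mm above the origin. Origin: centre of its underside, on the bench.
- lift: Spring lift: grey metal platform 88 (x) by 144 mm (y) on a bellows over a fixed 110 x 130 mm foot. Two bays, centres at y = -35, +35 mm, x = 0, each 80 (x) by 66 mm inside; floor 5 mm, lips and divider 13 mm above the origin: centre of the platform's underside, 55 mm above the bench when empty, moving with it. Sinks straight down, up to 24 mm: starts at 0.3 N load, then 1 mm per 0.19 N.
Things that resemble listed ones, but are neither listed nor needed, are in the scene too. Leave any green or purple look-alike of the block_mount alone.

How it is judged (in metres and radians):
At the end, for the whole second after the job is handed in: Round mount and weight in the lift's bays, block mount, bottle and jar in the tray's, one to a bay: centre within 22 mm (along the row) and 30 mm (across) of the bay's, underside within 3 mm of its floor, tilt under 0.1 rad, released, at rest (x of round_mount in the frame of lift between -0.03 and 0.03 m and z of round_mount in the frame of lift between 0.002 and 0.008 m and angle between each of round_mount, weight, block_mount, bottle, jar's own z axis and vertical below 0.1 rad and linear speed of each of round_mount, weight, block_mount, bottle, jar below 0.02 m/s and angular speed of each of round_mount, weight, block_mount, bottle, jar below 0.3 rad/s and x of weight in the frame of lift between -0.03 and 0.03 m and z of weight in the frame of lift between 0.002 and 0.008 m and x of block_mount in the frame of tray between -0.03 and 0.03 m and z of block_mount in the frame of tray between 0.001 and 0.007 m and x of bottle in the frame of tray between -0.03 and 0.03 m and z of bottle in the frame of tray between 0.001 and 0.007 m and x of jar in the frame of tray between -0.03 and 0.03 m and z of jar in the frame of tray between 0.001 and 0.007 m and ((y of round_mount in the frame of lift between -0.057 and -0.013 m and y of weight in the frame of lift between 0.013 and 0.057 m) or (y of round_mount in the frame of lift between 0.013 and 0.057 m and y of weight in the frame of lift between -0.057 and -0.013 m)) and ((y of block_mount in the frame of tray between -0.092 and -0.048 m and y of bottle in the frame of tray between -0.022 and 0.022 m and y of jar in the frame of tray between 0.048 and 0.092 m) or (y of block_mount in the frame of tray between -0.092 and -0.048 m and y of bottle in the frame of tray between 0.048 and 0.092 m and y of jar in the frame of tray between -0.022 and 0.022 m) or (y of block_mount in the frame of tray between -0.022 and 0.022 m and y of bottle in the frame of tray between -0.092 and -0.048 m and y of jar in the frame of tray between 0.048 and 0.092 m) or (y of block_mount in the frame of tray between -0.022 and 0.022 m and y of bottle in the frame of tray between 0.048 and 0.092 m and y of jar in the frame of tray between -0.092 and -0.048 m) or (y of block_mount in the frame of tray between 0.048 and 0.092 m and y of bottle in the frame of tray between -0.092 and -0.048 m and y of jar in the frame of tray between -0.022 and 0.022 m) or (y of block_mount in the frame of tray between 0.048 and 0.092 m and y of bottle in the frame of tray between -0.022 and 0.022 m and y of jar in the frame of tray between -0.092 and -0.048 m))); the robot touches nothing.
It fails at once if one of the five items is tipped over (leans more than 0.9 rad) (angle between any of round_mount, block_mount, weight, bottle, jar's own z axis and vertical above 0.9 rad).
It also fails if it takes over 128 s, if anything falls off the work surface, if the arm or the gripper's body presses on something with over 40 N, if the wrist force passes 120 N, or if a joint passes its speed limit or range.

## Working session

There is one attempt and no reset: what is moved stays moved. The work goes in short steps, Python scripts to look and compute and a tool call to move; the robot and the scene stay as the last step left them, time stands still between calls to the robot, and variables do not carry over. Pictures are saved under pics/ and viewed, about 12 in all and at most 16, crops included, and the job is handed in when it is done.

Besides the shell and the picture viewer there is one more tool, called as name(argument=value, ...) on one line, values as JSON. apply_moves: Moves the arm, as the interface text tells. Its arguments: {"type":"object","properties":{"commands":{"type":"array","items":{"type":"number"}},"force":{"type":"number"}},"required":["commands"]}

```bash
ls; mkdir -p pics; python3 - <<'E'
from cell import *
import cv2
for n in("top","scene"):
    cv2.imwrite(f"pics/{n}0.png",snapshot(n)[:,:,::-1]); c=calibration(n); print(n,c)
s=get_state();print(s['time'],s['eef_pos'],s['ee_rot'],s['gripper_width'])
E
```

```text
pics
top {'camera_matrix': array([[468.35329913,   0.        , 322.70748202],
       [  0.        , 468.35329913, 247.00126916],
       [  0.        ,   0.        ,   1.        ]]), 'rvec': array([ 2.13228648, -2.15823842,  0.11005471]), 'tvec': array([ -10.03718878,  557.8389329 , 1017.66811228])}
scene {'camera_matrix': array([[486.70641475,   0.        , 317.78236593],
       [  0.        , 486.70641475, 234.75824735],
       [  0.        ,   0.        ,   1.        ]]), 'rvec': array([ 1.32212527,  2.26458907, -0.86766938]), 'tvec': array([ 306.47705926, -284.98555116, 1369.58907128])}
0.1 [ 234.91692565 -632.10879629  233.40025913] [-1.00990696e-03  9.84216314e-01  1.76966676e-01 -1.50915584e-04] 0.9984866351749548
```

View pics/top0.png

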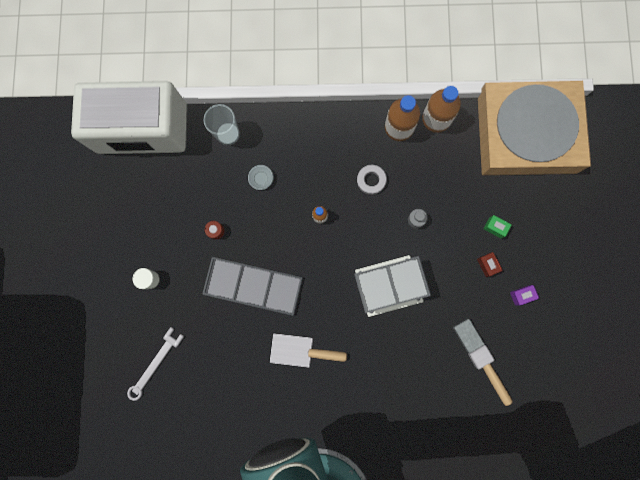

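View pics/scene0.png

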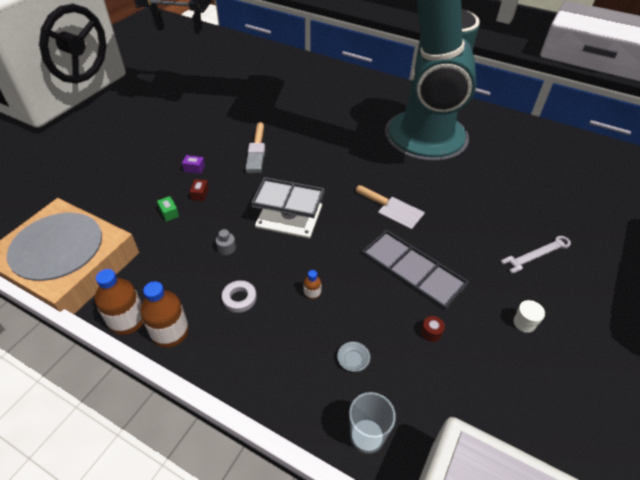

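```bash
cat > h.py <<'E'
import numpy as np,cv2
from scipy.optimize import minimize
from cell import *
def proj(c,P): return cv2.projectPoints(np.float64(P).reshape(-1,3),c['rvec'],c['tvec'],c['camera_matrix'],None)[0].reshape(-1,2)
def back(c,uv,z):
    R=cv2.Rodrigues(c['rvec'])[0]; o=-R.T@c['tvec']
    d=R.T@np.linalg.inv(c['camera_matrix'])@[*uv,1]
    return o+d*(z-o[2])/d[2]
a=np.linspace(0,2*np.pi,48,endpoint=False)
def cyl(*rz): return [np.vstack([np.c_[r*np.cos(a),r*np.sin(a),0*a+z] for z in zs]) for r,*zs in rz]
def box(x,y,z0,z1): return [np.array([[i*x/2,j*y/2,z] for i in(-1,1) for j in(-1,1) for z in(z0,z1)])]
M=dict(round_mount=cyl((20,0,30)),weight=cyl((20,0,30),(7,30,38),(11,38,50)),bottle=cyl((17,0,37),(9,50,66))+[np.vstack([cyl((17,37))[0],cyl((9,50))[0]])],
 jar=cyl((21,0,27),(23,27,45)),block_mount=box(46,32,0,30),tray=box(88,214,0,12),lift=box(88,144,55,68))
S=4
def render(c,parts,p,off,n):
    m=np.zeros((n*S,n*S),np.uint8);R=np.array([[np.cos(p[2]),-np.sin(p[2])],[np.sin(p[2]),np.cos(p[2])]])
    for Q in parts:
        W=np.c_[Q[:,:2]@R.T+p[:2],Q[:,2]]
        q=((proj(c,W)-off+.5)*S*16-8).astype(np.int32)
        cv2.fillConvexPoly(m,cv2.convexHull(q),255,shift=4)
    return cv2.resize(m,(n,n),interpolation=cv2.INTER_AREA)/255.
def fit(c,img,name,seed,n,z,yaw=None,thr=50):
    off=np.array(seed)-n//2; I=img[off[1]:off[1]+n,off[0]:off[0]+n].max(2).astype(float)
    T=np.clip((I-thr+12)/24,0,1)
    lab=cv2.connectedComponents((T>.2).astype(np.uint8))[1]; k=lab[n//2,n//2]
    T=T*(lab==k) if k else T
    p0=back(c,seed,z)[:2]; best=None
    for y in ([0] if yaw is None else np.arange(0,np.pi,.26)):
        f=lambda v:((render(c,M[name],(v[0],v[1],0 if yaw is None else v[2]/30),off,n)-T)**2).sum()
        x0=np.array([*p0,y*30]);
        if yaw is None:x0=x0[:2]
        sim=np.vstack([x0]+[x0+8*e for e in np.eye(len(x0))])
        r=minimize(f,x0,method='Nelder-Mead',options=dict(initial_simplex=sim,xatol=.05,fatol=.01))
        if best is None or r.fun<best.fun:best=r
    p=[*best.x[:2],0 if yaw is None else best.x[2]/30]
    return p,best.fun,T.sum(),T,render(c,M[name],p,off,n),img[off[1]:off[1]+n,off[0]:off[0]+n]
E
cat > m.py <<'E'
from h import *
seeds=dict(top=dict(round_mount=(213,230),weight=(419,218),bottle=(320,215),jar=(146,279),block_mount=(491,265),tray=(253,286),lift=(392,285)),
scene=dict(round_mount=(433,328),weight=(226,242),bottle=(312,286),jar=(529,317),block_mount=(199,189),tray=(414,268),lift=(288,196)))
Z=dict(round_mount=20,weight=25,bottle=30,jar=25,block_mount=15,tray=8,lift=65)
rows=[]
for n in('top','scene'):
    img=cv2.imread(f'pics/{n}0.png');c=calibration(n);row=[]
    for k,s in seeds[n].items():
        big=k in('tray','lift')
        if n=='scene' and k=='lift': continue
        p,e,A,T,R,I=fit(c,img,k,s,120 if big else 48,Z[k],1 if big or k=='block_mount' else None,40 if big else 50)
        print(n,k,np.round(p,2),round(e,1),round(A,1))
        o=np.clip(I*1.5,0,255).astype(np.uint8);o=cv2.resize(o,(200,200),interpolation=cv2.INTER_NEAREST)
        cs,_=cv2.findContours((cv2.resize(R,(200,200))>.5).astype(np.uint8),0,1);cv2.drawContours(o,cs,-1,(0,255,255),1)
        row.append(o)
    row+= [np.zeros((200,200,3),np.uint8)]*(8-len(row)); rows+=[np.hstack(row[:4]),np.hstack(row[4:])]
cv2.imwrite('pics/fit0.png',cv2.resize(np.vstack(rows),(600,600)))
E
python3 m.py
```

```text
top round_mount [606.53 238.58   0.  ] 621.7 1340.5
top weight [ 624.3  -233.21    0.  ] 712.8 1448.5
top bottle [635.67  -9.95   0.  ] 668.8 1341.2
top jar [491.9  386.51   0.  ] 480.0 1322.8
top block_mount [ 5.1621e+02 -3.9198e+02  4.0000e-01] 489.7 1320.8
top tray [474.03 147.3    2.9 ] 8953.5 13371.3
top lift [ 469.89 -164.87    3.41] 9773.4 13327.2
scene round_mount [601.52 235.18   0.  ] 87.3 394.4
scene weight [ 622.43 -234.65    0.  ] 17.9 416.3
scene bottle [633.68 -10.4    0.  ] 22.5 462.6
scene jar [492.23 387.51   0.  ] 65.4 836.1
scene block_mount [ 5.1376e+02 -3.9460e+02  4.6000e-01] 31.7 296.6
scene tray [ 4.6807e+02  1.4778e+02 -2.3000e-01] 2462.0 8097.2
```

View pics/fit0.png

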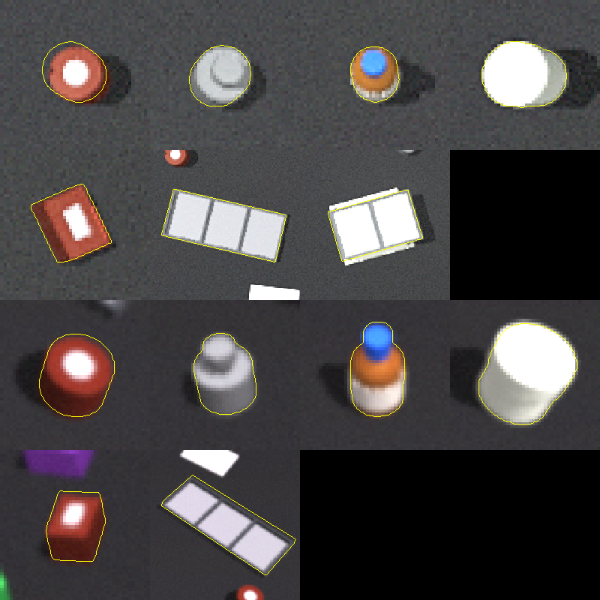

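```bash
cat > m2.py <<'E'
from h import *
M['tb']=box(80,66,4,4);M['lb']=box(80,66,60,60)
seeds=dict(top=[('round_mount',213,230),('weight',419,218),('bottle',320,215),('jar',146,279),('block_mount',491,265),('tb',224,279),('tb',253,286),('tb',284,294),('lb',376,289),('lb',408,281)],
scene=[('jar',529,317),('round_mount',433,328),('tb',388,250),('tb',414,268),('tb',441,288),('lb',272,193),('lb',303,200)])
Z=dict(round_mount=20,weight=25,bottle=30,jar=25,block_mount=15,tb=4,lb=60)
for n in seeds:
    img=cv2.imread(f'pics/{n}0.png');c=calibration(n)
    for k,*s in seeds[n]:
        p,e,A,*_=fit(c,img,k,s,48,Z[k],1 if k in('tb','lb','block_mount') else None,105 if k in('tb','lb') else 75 if n=='top' else 55)
        print(n,k,np.round(p,2),round(e,1),round(A,1))
E
python3 m2.py
```

```text
top round_mount [604.39 236.04   0.  ] 55.8 236.9
top weight [ 624.55 -233.67    0.  ] 18.8 267.4
top bottle [635.52  -9.44   0.  ] 6.0 215.1
top jar [492.17 386.99   0.  ] 6.5 464.4
top block_mount [ 5.1656e+02 -3.9352e+02  4.1000e-01] 64.3 313.8
top tb [490.59 211.46   2.92] 71.6 979.6
top tb [474.29 144.53   2.93] 303.4 1256.1
top tb [ 4.5779e+02  7.6120e+01 -2.4000e-01] 282.1 1262.1
top lb [ 4.6126e+02 -1.3144e+02  2.6000e-01] 631.0 1831.9
top lb [ 4.7912e+02 -1.9962e+02  2.5000e-01] 595.5 1796.8
scene jar [491.5  387.68   0.  ] 51.2 819.1
scene round_mount [601.59 234.73   0.  ] 111.7 363.2
scene tb [454.04  77.21   2.91] 75.9 729.5
scene tb [471.2  145.19   2.92] 86.8 796.2
scene tb [ 4.8678e+02  2.1332e+02 -2.3000e-01] 94.1 874.3
scene lb [ 478.42 -193.09    1.84] 158.1 859.0
scene lb [ 463.46 -141.61    1.84] 523.5 1248.5
```

apply_moves(commands=[0.6,0.7,0.597,-0.2,0.14,0.6,0.7,0.597,-0.2,0.14,0.6,0.7,0.597,-0.2,0.14,0.6,0.7,0.597,-0.2,0.14,0.6,0.7,0.597,-0.2,0.14,0.6,0.7,0.597,-0.2,0.14,0.6,0.7,0.597,-0.2,0.14,0.6,0.7,0.597,-0.2,0.14], force=20)

```text
time: 0.9
eef_pos: [516.9, -390.4, 152.9]
ee_rot: [-0.001, 0.977, 0.214, -0.0]
ft_force: [-0.6, -0.7, 0.4]
gripper_width: 0.802
```

```bash
cat > w.py <<'E'
import sys
from h import *
s=get_state();c=calibration('wrist');I=snapshot('wrist')
q=s['ee_rot'];print(s['time'],np.round(s['eef_pos'],1),'jaw',round(2*np.arctan2(q[2],q[1])-np.pi/2,3),round(s['gripper_width'],3),np.round(s['ft_force'],1))
cv2.imwrite(f'pics/{sys.argv[1]}.png',I[:,:,::-1])
np.savez(f'pics/{sys.argv[1]}.npz',**c)
# given objects: projected expected centre
for a in sys.argv[2:]:
    print(a,np.round(proj(c,[float(v) for v in a.split(',')]),1))
E
sleep 0; python3 w.py w1 515,-394,30
```

```text
0.9 [ 516.9 -390.4  152.9] jaw -1.139 0.802 [-0.6 -0.7  0.4]
515,-394,30 [[325.5 235.7]]
```

View pics/w1.png

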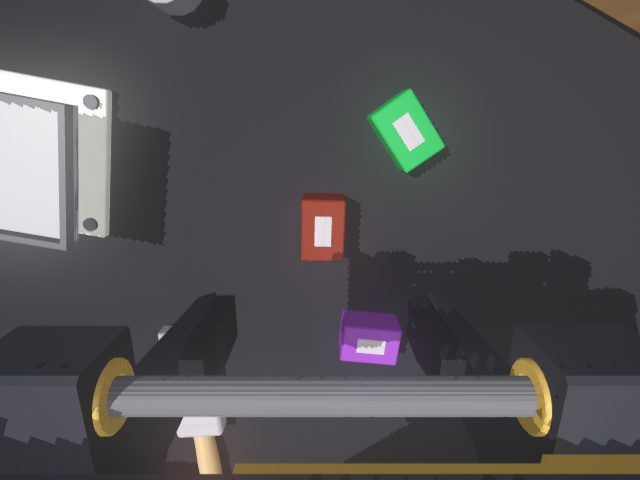

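```bash
python3 - <<'E'
from h import *
c=dict(np.load('pics/w1.npz'));print(back(c,(323.5,231),30),[back(c,u,30)[:2].round(1) for u in((324,222),(334,231))])
E
```

```text
[ 517.57915582 -391.25550183   30.        ] [array([ 523.8, -388.8]), array([ 520.7, -398.1])]
```

apply_moves(commands=[0.6,0,0,-0.1,0,0.6,0,0,-0.2,0,0.6,0,0,-0.2,0,0.6,0,0,-0.2,0])

```text
time: 1.35
eef_pos: [514.0, -393.5, 73.7]
ee_rot: [-0.001, 0.977, 0.213, -0.001]
ft_force: [-0.1, -1.9, 0.8]
gripper_width: 0.797
```

apply_moves(commands=[0.6,0.005,0.003,-0.05,0,0.6,0.005,0.003,-0.091,0,0.6,0.005,0.003,-0.091,0,-0.6,0.005,0.003,-0.091,0,-0.6,0.005,0.003,-0.091,0,-0.6,0.005,0.003,-0.091,0,-0.6,0.005,0.003,-0.091,0,-0.6,0.005,0.003,-0.091,0], force=20)

```text
time: 2.15
eef_pos: [517.3, -392.9, 38.7]
ee_rot: [0.0, 0.977, 0.213, 0.0]
ft_force: [0.1, -0.3, -0.2]
gripper_width: 0.371
```

apply_moves(commands=[-0.6,0,0,0.1,0,-0.6,0,0,0.22,0,-0.6,0,0,0.34,0.2,-0.6,-0.1,0.6,0.375,0.9,-0.6,-0.1,0.6,0.375,0.9,-0.6,-0.1,0.6,0.375,0.9,-0.6,-0.1,0.6,0.375,0.9,-0.6,-0.1,0.6,0.375,0.9])

```text
time: 2.95
eef_pos: [476.3, -150.6, 188.5]
ee_rot: [0.0, 0.9, 0.435, 0.0]
ft_force: [-0.3, 0.6, 0.5]
gripper_width: 0.2
```

```bash
python3 - <<'E'
from h import *
s=get_state();q=s['ee_rot'];print(s['time'],s['eef_pos'],'jaw',2*np.arctan2(q[2],q[1])-np.pi/2,s['gripper_width'])
E
```

```text
2.95 [ 476.31189943 -150.62496639  188.5294674 ] jaw -0.6705309227436523 0.19960014615547053
```

```bash
python3 - <<'E'
from h import *
a=snapshot('top')[:,:,::-1];b=snapshot('scene')[:,:,::-1]
cv2.imwrite('pics/t1.png',np.hstack([cv2.resize(a[150:350,340:580],(400,333)),cv2.resize(b[80:280,120:360],(400,333))]))
E
```

```text
(no output)
```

View pics/t1.png

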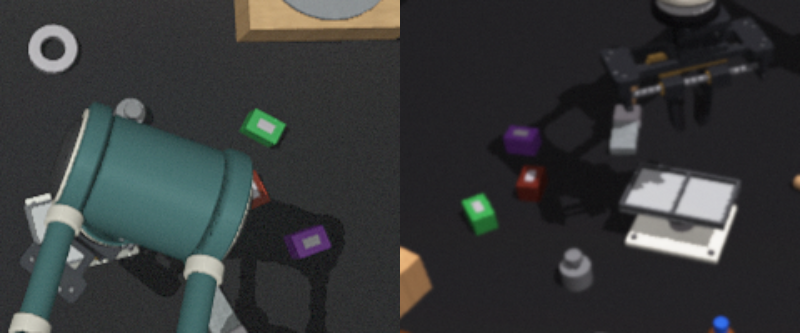

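apply_moves(commands=[0.6,0.1,-0.6,-0.085,-0.9,0.6,0.1,-0.6,-0.085,-0.9,0.6,0.1,-0.6,-0.085,-0.9,0.6,0.1,-0.6,-0.085,-0.9,0.6,0.1,-0.6,-0.085,-0.9,0.6,0.1,-0.6,-0.085,-0.9,0.6,0.1,-0.6,-0.085,-0.9,0.6,0.1,-0.6,-0.085,-0.9])

```text
time: 3.85
eef_pos: [516.8, -392.1, 154.0]
ee_rot: [-0.0, 0.977, 0.213, -0.0]
ft_force: [0.2, -0.2, 0.2]
gripper_width: 0.801
```

```bash
python3 w.py w2 517,-392,30; cat > wf.py <<'E'
import sys
from h import *
# python3 wf.py pic model seedx,seedy,seedz [yaw] thr n
_,pic,name,seed,yaw,thr,n=sys.argv
if name=='tb':M['tb']=box(80,66,4,4)
if name=='lb':M['lb']=box(80,66,60,60)
c=dict(np.load(f'pics/{pic}.npz'));P=[float(v) for v in seed.split(',')]
s=proj(c,P)[0].round().astype(int)
p,e,A,T,R,I=fit(c,cv2.imread(f'pics/{pic}.png'),name,s,int(n),P[2],None if yaw=='-' else 1,int(thr))
print(name,np.round(p,3),round(e),round(A))
E
python3 wf.py w2 block_mount 517,-392,30 y 70 110
```

```text
3.85 [ 516.8 -392.1  154. ] jaw -1.142 0.801 [ 0.2 -0.2  0.2]
517,-392,30 [[321.8 230.6]]
block_mount [ 524.675 -374.741    1.831] 7455 11169
```

```bash
python3 wf.py w2 block_mount 517,-392,30 y 95 100;python3 wf.py w2 block_mount 517,-392,30 y 110 100
```

```text
block_mount [ 5.16845e+02 -3.90435e+02  4.12000e-01] 315 4145
block_mount [ 5.16977e+02 -3.90788e+02  4.12000e-01] 209 2764
```

apply_moves(commands=[0.6,0,0.004,-0.1,-0.03,0.6,0,0.004,-0.2,-0.03,0.6,0,0.004,-0.29,-0.03,0.6,0,0.004,-0.29,-0.03,-0.6,0,0.004,-0.29,-0.03,-0.6,0,0.004,-0.29,-0.03,-0.6,0,0.004,-0.29,-0.03,-0.6,0,0.004,-0.29,-0.03], force=25)

```text
time: 4.7
eef_pos: [518.5, -392.1, 40.6]
ee_rot: [0.002, 0.979, 0.205, 0.001]
ft_force: [-0.4, -0.9, -0.2]
gripper_width: 0.465
```

apply_moves(commands=[-0.6,0,0,0,0,-0.6,0,0,0,0,-0.6,0,0,0,0,-0.6,0,0,0,0])

```text
time: 5.1
eef_pos: [517.0, -391.1, 38.1]
ee_rot: [-0.0, 0.979, 0.205, -0.0]
ft_force: [0.4, 0.1, 0.7]
gripper_width: 0.203
```

```bash
python3 w.py w3; python3 - <<'E'
from h import *
a=cv2.imread('pics/w3.png');b=snapshot('scene')[:,:,::-1]
cv2.imwrite('pics/t2.png',np.hstack([cv2.resize(a[100:400,140:500],(400,333)),cv2.resize(b[120:240,120:264],(400,333))]))
E
```

```text
5.1 [ 517.  -391.1   38.1] jaw -1.157 0.203 [0.4 0.1 0.7]
```

View pics/t2.png

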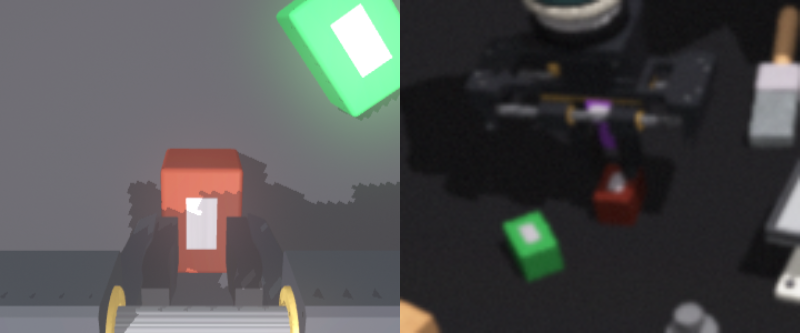

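apply_moves(commands=[0.6,0,0,0,0,0.6,0,0,0,0,0.6,0,0,0,0,0.6,0,0,0,0,0.6,0,0,0,0,0.6,0,0,0,0,0.6,0,0,-0.01,0,0.6,0,0,-0.02,0])

```text
time: 6.0
eef_pos: [517.2, -391.2, 30.0]
ee_rot: [0.0, 0.979, 0.205, 0.0]
ft_force: [0.0, 0.5, 0.8]
gripper_width: 0.801
```

```bash
python3 w.py w4; python3 - <<'E'
from h import *
a=cv2.imread('pics/w4.png');b=snapshot('scene')[:,:,::-1]
cv2.imwrite('pics/t3.png',np.hstack([cv2.resize(a,(480,360)),cv2.resize(b[120:220,150:239],(320,360),interpolation=cv2.INTER_CUBIC)]))
c=calibration('wrist');R=cv2.Rodrigues(c['rvec'])[0];print('cam',-R.T@c['tvec'],'axis',R[2],c['camera_matrix'][0,0])
E
```

```text
6.0 [ 517.2 -391.2   30. ] jaw -1.157 0.801 [0.  0.5 0.8]
cam [ 586.72435865 -359.91446692  179.62485011] axis [-0.27213502 -0.11797969 -0.95499912] 394.8360753341523
```

View pics/t3.png

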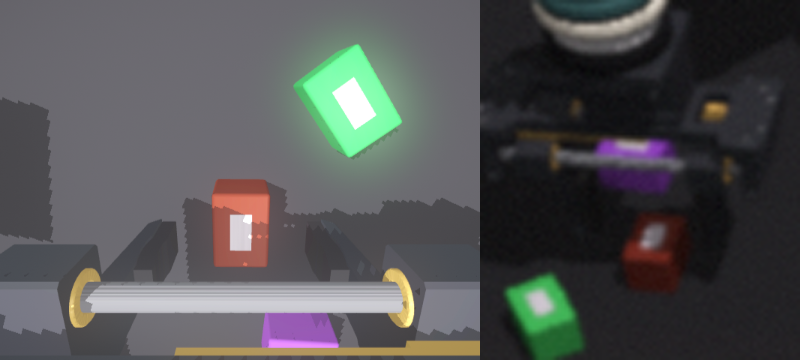

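```bash
python3 - <<'E'
from h import *
c=dict(np.load('pics/w4.npz'))
j=-1.157;u=np.array([np.cos(j),np.sin(j)]);v=np.array([-u[1],u[0]])
for z in(5,15,30,45,60):
  for t in(0,9):
    o=np.array([517.2,-391.2])+v*t
    print(z,t,(proj(c,[[*(o+31*s*1.13*u),z] for s in(-1,0,1)])*.75).round().tolist())
E
```

```text
5 0 [[187.0, 215.0], [241.0, 215.0], [296.0, 215.0]]
5 9 [[186.0, 201.0], [241.0, 201.0], [297.0, 201.0]]
15 0 [[184.0, 221.0], [241.0, 221.0], [299.0, 221.0]]
15 9 [[183.0, 207.0], [241.0, 207.0], [300.0, 207.0]]
30 0 [[179.0, 232.0], [241.0, 232.0], [304.0, 232.0]]
30 9 [[178.0, 218.0], [241.0, 218.0], [305.0, 218.0]]
45 0 [[173.0, 246.0], [241.0, 246.0], [310.0, 246.0]]
45 9 [[172.0, 230.0], [241.0, 230.0], [311.0, 230.0]]
60 0 [[166.0, 262.0], [241.0, 262.0], [317.0, 262.0]]
60 9 [[165.0, 245.0], [241.0, 245.0], [318.0, 245.0]]
```

apply_moves(commands=[-0.6,0,0,0,0,-0.6,0,0,0,0,-0.6,0,0,0,0,-0.6,0,0,0,0,-0.6,0,0,0,0,-0.6,0,0,0,0,-0.6,0,0,0,0])

```text
time: 6.8
eef_pos: [517.1, -391.1, 30.3]
ee_rot: [0.0, 0.979, 0.205, 0.0]
ft_force: [0.4, -1.3, -0.1]
gripper_width: 0.207
```

apply_moves(commands=[0.6,0,0,0,0,0.6,0,0,0,0,0.6,0,0,0,0,0.6,0,0,0,0,0.6,0,0,0,0,0.6,0,0,0,0,0.6,0,0,-0.02,0,0.6,0,0,-0.025,0])

```text
time: 7.6
eef_pos: [516.5, -390.7, 19.1]
ee_rot: [-0.001, 0.979, 0.205, -0.0]
ft_force: [-0.1, -1.2, -1.4]
gripper_width: 0.797
```

apply_moves(commands=[-0.6,0,0,0,0,-0.6,0,0,0,0,-0.6,0,0,0,0,-0.6,0,0,0,0,-0.6,0,0,0,0,-0.6,0,0,0,0,-0.6,0,0,0,0,-0.6,0,0,0,0])

```text
time: 8.4
eef_pos: [517.2, -391.2, 20.4]
ee_rot: [0.0, 0.979, 0.205, 0.0]
ft_force: [0.0, -0.8, 1.0]
gripper_width: 0.353
```

apply_moves(commands=[0,0,0,0,0,0,0,0,0,0,0,0,0,-0.01,0,0,0,0,-0.016,0,-0.6,0,0,-0.016,0,-0.6,0,0,-0.016,0,-0.6,0,0,-0.016,0,-0.6,0,0,-0.016,0], force=25)

```text
time: 9.2
eef_pos: [517.1, -391.1, 13.7]
ee_rot: [-0.0, 0.979, 0.205, -0.0]
ft_force: [0.2, -0.4, -0.4]
gripper_width: 0.362
```

apply_moves(commands=[-0.6,0,0,0,0,-0.6,0,0,0.05,0,-0.6,0,0,0.05,0])

```text
time: 9.5
eef_pos: [518.8, -392.4, 36.2]
ee_rot: [0.002, 0.979, 0.205, 0.001]
ft_force: [1.1, -0.9, 0.1]
gripper_width: 0.362
```

```bash
python3 w.py w5; python3 - <<'E'
from h import *
a=cv2.imread('pics/w5.png');b=snapshot('scene')[:,:,::-1]
cv2.imwrite('pics/t4.png',np.hstack([cv2.resize(a,(480,360)),cv2.resize(b[120:220,150:239],(320,360),interpolation=cv2.INTER_CUBIC)]))
E
```

```text
9.5 [ 518.8 -392.4   36.2] jaw -1.157 0.362 [ 1.1 -0.9  0.1]
```

View pics/t4.png

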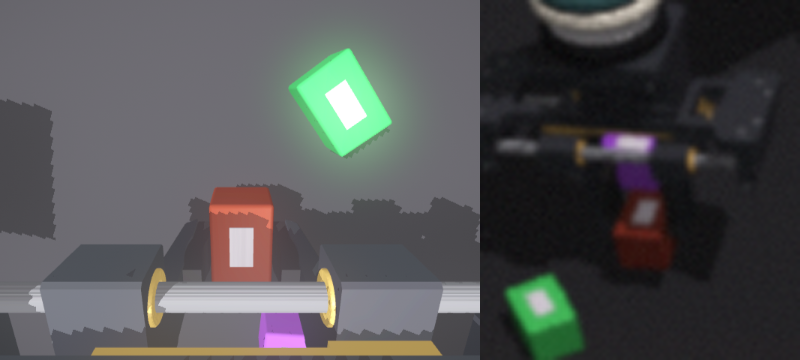

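apply_moves(commands=[-0.6,0,0,0.1,0,-0.6,0,0,0.22,0,-0.6,-0.02,0.1,0.34,0.2,-0.6,-0.1,0.6,0.375,0.9,-0.6,-0.1,0.6,0.375,0.9,-0.6,-0.1,0.6,0.375,0.9,-0.6,-0.1,0.6,0.375,0.9,-0.6,-0.1,0.6,0.375,0.9])

```text
time: 10.4
eef_pos: [475.6, -147.2, 183.4]
ee_rot: [-0.001, 0.903, 0.429, -0.0]
ft_force: [-0.0, -0.2, -1.1]
gripper_width: 0.36
```

apply_moves(commands=[-0.6,-0.05,0.57,0,0.87,-0.6,-0.05,0.57,0,0.87,-0.6,-0.05,0.57,0,0.87,-0.6,-0.05,0.57,0,0.87,-0.6,-0.05,0.57,0,0.87,-0.6,-0.05,0.57,0,0.87,-0.6,-0.05,0.57,0,0.87,-0.6,-0.05,0.57,0,0.87])

```text
time: 11.2
eef_pos: [457.3, 75.8, 183.4]
ee_rot: [0.0, 0.784, 0.621, -0.0]
ft_force: [0.5, -1.1, -0.8]
gripper_width: 0.358
```

```bash
python3 w.py w6; for s in 457,77 473,145 489,213; do python3 wf.py w6 tb $s,4 y 140 150; done
```

```text
11.2 [457.3  75.8 183.4] jaw -0.231 0.358 [ 0.5 -1.1 -0.8]
tb [465.514 104.835   2.91 ] 3407 11121
tb [480.116 165.704   2.91 ] 6783 15910bash:  1067 Segmentation fault         python3 wf.py w6 tb $s,4 y 140 150
```

View pics/w6.png

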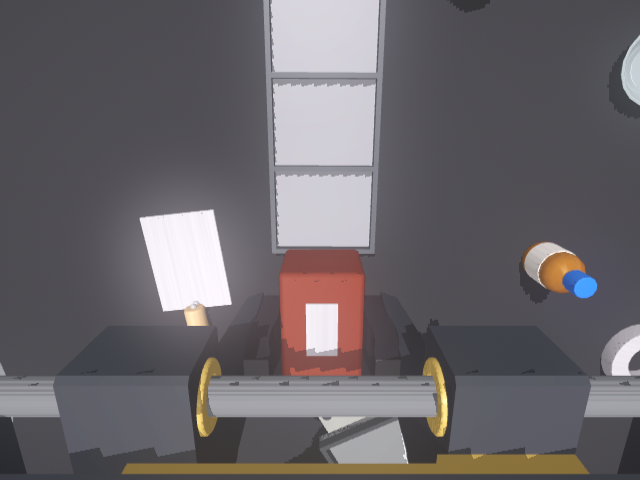

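```bash
python3 - <<'E'
from h import *
c=dict(np.load('pics/w6.npz'))
for u in((323.5,168),(324.5,75),(323.5,249),):print(u,back(c,u,12).round(1))
for u in((272,251),(376,251)):print(u,back(c,u,12).round(1))
print(proj(c,[[457,77,4],[473,145,4]]).round())
print(back(c,(322,318),183.4+16))
E
```

```text
(323.5, 168) [467.7 113.9  12. ]
(324.5, 75) [484.2 181.3  12. ]
(323.5, 249) [452.1  46.9  12. ]
(272, 251) [408.6  55.3  12. ]
(376, 251) [495.6  34.8  12. ]
[[321. 212.]
 [321. 127.]]
[458.44809324  80.58046017 199.4       ]
```

apply_moves(commands=[-0.6,0.001,0.002,-0.12,0,-0.6,0.001,0.002,-0.24,0,-0.6,0.001,0.002,-0.34,0,-0.6,0.001,0.002,-0.39,0,-0.6,0.001,0.002,-0.405,0,-0.6,0.001,0.002,-0.413,0,-0.6,0.001,0.002,-0.413,0,-0.6,0.001,0.002,-0.413,0])

```text
time: 12.05
eef_pos: [459.2, 77.6, 20.2]
ee_rot: [0.001, 0.784, 0.621, 0.001]
ft_force: [-0.2, -0.3, -1.4]
gripper_width: 0.362
```

apply_moves(commands=[0.2,0,0,0,0,0.2,0,0,0,0,0.2,0,0,0,0,0.3,0,0,0,0,0.3,0,0,0.1,0,0.3,0,0,0.22,0,0.3,0,0,0.34,0,0.3,0,0,0.375,0])

```text
time: 12.85
eef_pos: [461.1, 78.2, 174.5]
ee_rot: [0.003, 0.784, 0.621, 0.004]
ft_force: [1.5, 0.3, 1.2]
gripper_width: 0.654
```

apply_moves(commands=[0.75,0.086,0.774,0,0,0.75,0.086,0.774,0,0,0.75,0.086,0.774,0,0,0.75,0.086,0.774,0,0,0.75,0.086,0.774,0,0,0.75,0.086,0.774,0,0,0.75,0.086,0.774,0,0,0.75,0.086,0.774,0,0])

```text
time: 13.65
eef_pos: [491.3, 388.7, 167.3]
ee_rot: [0.0, 0.783, 0.622, -0.001]
ft_force: [0.1, -0.3, 0.6]
gripper_width: 0.875
```

```bash
python3 w.py w7; for t in 120 140; do python3 wf.py w7 jar 492,387,30 - $t 130; done;  python3 - <<'E'
from h import *
a=snapshot('scene')[:,:,::-1]
cv2.imwrite('pics/t5.png',np.hstack([cv2.resize(cv2.imread('pics/w7.png'),(400,300)),cv2.resize(a[200:350,340:540],(400,300))]))
E
```

```text
13.65 [491.3 388.7 167.3] jaw -0.228 0.875 [ 0.1 -0.3  0.6]
jar [517.764 404.255   0.   ] 12753 16583
jar [507.628 385.457   0.   ] 7185 12091
```

View pics/t5.png

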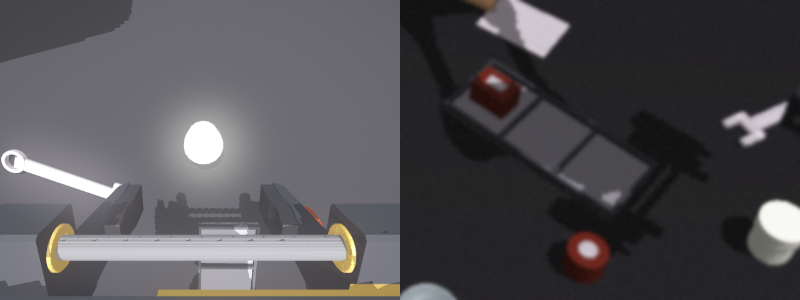

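```bash
for t in 200 225; do python3 wf.py w7 jar 492,387,30 - $t 130; done
```

```text
jar [493.314 387.391   0.   ] 40 3430
jar [493.246 387.165   0.   ] 75 3382
```

apply_moves(commands=[0.75,0.003,0,-0.1,0,0.75,0.003,0,-0.2,0,0.75,0.003,0,-0.3,0,0.75,0.003,0,-0.345,0,0.75,0.003,0,-0.36,0,-0.4,0.003,0,-0.36,0,-0.4,0.003,0,-0.36,0,-0.4,0.003,0,-0.36,0], force=20)

```text
time: 14.55
eef_pos: [494.6, 387.9, 26.8]
ee_rot: [0.0, 0.784, 0.621, 0.002]
ft_force: [-0.3, 0.1, -0.0]
gripper_width: 0.625
```

apply_moves(commands=[-0.4,0,0,0,0,-0.4,0,0,0,0,-0.4,0,0,0,0,-0.4,0,0,0,0,-0.4,0,0,0.05,0,-0.4,0,0,0.05,0])

```text
time: 15.15
eef_pos: [494.7, 388.6, 47.0]
ee_rot: [0.0, 0.784, 0.621, 0.002]
ft_force: [1.1, 0.9, 0.2]
gripper_width: 0.517
```

apply_moves(commands=[-0.4,0,0,0.1,0,-0.4,0,0,0.2,0,-0.4,-0.006,-0.1,0.26,0,-0.4,-0.006,-0.2,0.26,0,-0.4,-0.006,-0.3,0.26,0,-0.4,-0.006,-0.4,0.26,0,-0.4,-0.006,-0.433,0.26,0,-0.4,-0.006,-0.433,0.26,0])

```text
time: 15.95
eef_pos: [490.5, 212.7, 148.1]
ee_rot: [-0.0, 0.785, 0.62, -0.0]
ft_force: [-0.2, -0.4, -1.3]
gripper_width: 0.518
```

apply_moves(commands=[-0.4,0,0,-0.1,0,-0.4,0,0,-0.2,0,-0.4,0,0,-0.26,0,-0.4,0,0,-0.285,0,-0.4,0,0,-0.293,0,-0.4,0,0,-0.298,0,-0.4,0,0,-0.298,0,-0.4,0,0,-0.298,0])

```text
time: 16.75
eef_pos: [492.2, 214.8, 30.8]
ee_rot: [0.001, 0.784, 0.621, 0.002]
ft_force: [0.5, 0.2, -0.8]
gripper_width: 0.514
```

apply_moves(commands=[0.5,0,0,0,0,0.5,0,0,0,0,0.5,0,0,0,0,0.5,0,0,0,0,0.5,0,0,0.1,0,0.5,0,0,0.2,0,0.5,0,0,0.3,0,0.5,0,0,0.35,0])

```text
time: 17.55
eef_pos: [492.7, 214.8, 173.6]
ee_rot: [0.001, 0.784, 0.621, 0.003]
ft_force: [0.6, 0.8, -0.1]
gripper_width: 0.754
```

apply_moves(commands=[0.5,0.36,-0.56,0,0,0.5,0.36,-0.56,0,0,0.5,0.36,-0.56,0,0,0.5,0.36,-0.56,0,0,0.5,0.36,-0.56,0,0,0.5,0.36,-0.56,0,0,0.5,0.36,-0.56,0,0,0.5,0.36,-0.56,0,0])

```text
time: 18.35
eef_pos: [633.9, -9.2, 168.9]
ee_rot: [-0.001, 0.784, 0.621, -0.0]
ft_force: [0.4, 0.6, -0.8]
gripper_width: 0.748
```

```bash
python3 w.py w8 634.6,-9.7,66; for t in 95 110 130; do python3 wf.py w8 bottle 634.6,-9.7,30 - $t 150; done
```

```text
18.35 [633.9  -9.2 168.9] jaw -0.231 0.748 [ 0.4  0.6 -0.8]
634.6,-9.7,66 [[323.1 240.1]]
bottle [636.559  -8.361   0.   ] 8006 14373
bottle [636.751  -8.865   0.   ] 223 2628
bottle [636.747  -8.685   0.   ] 63 1940
```

View pics/w8.png

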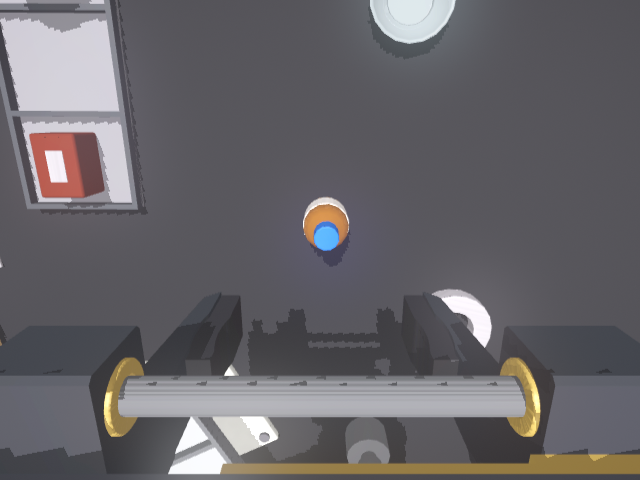

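apply_moves(commands=[0.3,0.005,0.003,-0.1,0,0.3,0.005,0.003,-0.2,0,0.3,0.005,0.003,-0.3,0,0.3,0.005,0.003,-0.335,0,0.3,0.005,0.003,-0.35,0,0.3,0.005,0.003,-0.35,0], force=15)

```text
time: 19.0
eef_pos: [636.7, -7.8, 29.9]
ee_rot: [-0.0, 0.783, 0.622, 0.0]
ft_force: [0.4, -0.7, -0.1]
gripper_width: 0.647
```

apply_moves(commands=[0.3,0,0,-0.005,0,0.3,0,0,-0.01,0,0.3,0,0,-0.015,0,0.3,0,0,-0.018,0,0.3,0,0,-0.018,0])

```text
time: 19.5
eef_pos: [636.7, -8.9, 22.3]
ee_rot: [0.0, 0.784, 0.621, 0.0]
ft_force: [0.6, -0.9, -0.6]
gripper_width: 0.652
```

apply_moves(commands=[-0.6,0,0,0,0,-0.6,0,0,0,0,-0.6,0,0,0,0,-0.6,0,0,0,0,-0.6,0,0,0,0,-0.6,0,0,0,0,-0.6,0,0,0.03,0,-0.6,0,0,0.06,0])

```text
time: 20.3
eef_pos: [636.3, -8.7, 46.6]
ee_rot: [-0.0, 0.784, 0.621, -0.0]
ft_force: [-0.3, 0.2, 0.1]
gripper_width: 0.376
```

apply_moves(commands=[-0.6,0,0,0.1,0,-0.6,0,0,0.2,0,-0.6,-0.08,0.08,0.26,0,-0.6,-0.16,0.16,0.26,0,-0.6,-0.24,0.24,0.26,0,-0.6,-0.32,0.31,0.26,0,-0.6,-0.38,0.37,0.26,0,-0.6,-0.405,0.388,0.26,0])

```text
time: 21.1
eef_pos: [472.8, 148.2, 151.4]
ee_rot: [-0.0, 0.783, 0.622, 0.001]
ft_force: [-0.9, 0.3, -0.9]
gripper_width: 0.38
```

apply_moves(commands=[-0.6,0,0,0,0,-0.6,0,0,-0.1,0,-0.6,0,0,-0.2,0,-0.6,0,0,-0.27,0,-0.6,0,0,-0.295,0,-0.6,0,0,-0.303,0,-0.6,0,0,-0.308,0,-0.6,0,0,-0.308,0])

```text
time: 21.9
eef_pos: [476.5, 146.6, 28.4]
ee_rot: [0.001, 0.784, 0.621, 0.001]
ft_force: [0.0, -1.0, -1.6]
gripper_width: 0.377
```

apply_moves(commands=[0.3,0,0,0,0,0.3,0,0,0,0,0.3,0,0,0,0,0.3,0,0,0,0,0.3,0,0,0.06,0,0.3,0,0,0.18,0,0.3,0,0,0.3,0,0.3,0,0,0.35,0])

```text
time: 22.7
eef_pos: [477.3, 147.2, 172.2]
ee_rot: [0.002, 0.784, 0.621, 0.003]
ft_force: [-0.1, 0.1, 0.8]
gripper_width: 0.645
```

apply_moves(commands=[0.5,0.32,0.222,0,0.925,0.5,0.32,0.222,0,0.925,0.5,0.32,0.222,0,0.925,0.5,0.32,0.222,0,0.925,0.5,0.32,0.222,0,0.925,0.5,0.32,0.222,0,0.925])

```text
time: 23.3
eef_pos: [602.0, 235.0, 166.4]
ee_rot: [-0.0, 0.612, 0.791, -0.001]
ft_force: [-0.5, -0.3, -0.5]
gripper_width: 0.747
```

```bash
python3 w.py w9 602,235,30; for t in 95 110 130; do python3 wf.py w9 round_mount 602.5,235,20 - $t 130; done
python3 - <<'E'
from h import *
a=snapshot('scene')[:,:,::-1]
cv2.imwrite('pics/t6.png',np.hstack([cv2.resize(cv2.imread('pics/w9.png'),(400,300)),cv2.resize(a[200:350,340:540],(400,300))]))
E
```

```text
23.3 [602.  235.  166.4] jaw 0.253 0.747 [-0.5 -0.3 -0.5]
602,235,30 [[321.9 226.7]]
round_mount [605.319 235.92    0.   ] 3069 8826
round_mount [605.246 235.479   0.   ] 77 2351
round_mount [605.389 234.936   0.   ] 256 2150
```

View pics/t6.png

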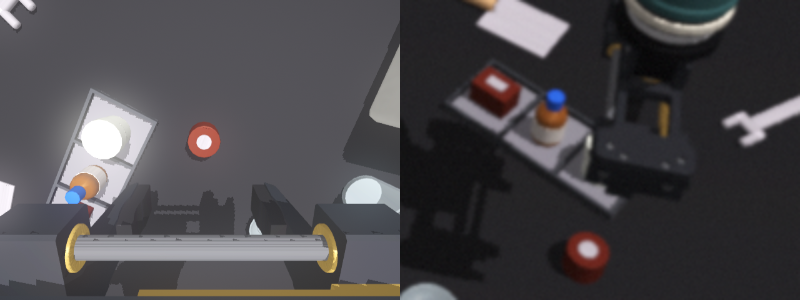

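apply_moves(commands=[0.5,0.006,0,-0.1,0,0.5,0.006,0,-0.2,0,0.5,0.006,0,-0.3,0,0.5,0.006,0,-0.36,0,0.5,0.006,0,-0.38,0,0.5,0.006,0,-0.384,0,-0.5,0.006,0,-0.384,0,-0.5,0.006,0,-0.384,0], force=20)

```text
time: 24.2
eef_pos: [606.8, 235.8, 15.8]
ee_rot: [0.001, 0.612, 0.791, 0.002]
ft_force: [0.2, 0.2, -0.0]
gripper_width: 0.594
```

apply_moves(commands=[-0.5,0,0,0,0,-0.5,0,0,0,0,-0.5,0,0,0,0,-0.5,0,0,0,0,-0.5,0,0,0,0,-0.5,0,0,0.03,0,-0.5,0,0,0.06,0,-0.5,0,0,0.06,0])

```text
time: 25.0
eef_pos: [606.9, 235.9, 40.0]
ee_rot: [0.001, 0.612, 0.791, 0.002]
ft_force: [0.5, -0.4, -0.9]
gripper_width: 0.444
```

apply_moves(commands=[-0.5,0,0,0.1,0,-0.5,0,0,0.2,0,-0.5,0,0,0.3,0,-0.5,-0.03,-0.08,0.38,0,-0.5,-0.07,-0.18,0.38,0,-0.5,-0.11,-0.28,0.38,0,-0.5,-0.15,-0.38,0.38,0,-0.5,-0.18,-0.45,0.38,0])

```text
time: 25.8
eef_pos: [531.8, 53.3, 189.4]
ee_rot: [0.0, 0.612, 0.791, -0.0]
ft_force: [-0.1, -0.5, -0.8]
gripper_width: 0.445
```

apply_moves(commands=[-0.5,-0.045,-0.1,0,0,-0.5,-0.09,-0.2,0,0,-0.5,-0.13,-0.3,0,0,-0.5,-0.17,-0.4,0,0,-0.5,-0.18,-0.467,0,0,-0.5,-0.18,-0.467,0,0,-0.5,-0.18,-0.467,0,0])

```text
time: 26.5
eef_pos: [461.0, -131.7, 189.5]
ee_rot: [-0.0, 0.613, 0.79, 0.0]
ft_force: [1.4, 0.0, -0.6]
gripper_width: 0.45
```

```bash
python3 w.py w10 461,-132,60 479,-199,60
```

```text
26.5 [ 461.  -131.7  189.5] jaw 0.252 0.45 [ 1.4  0.  -0.6]
461,-132,60 [[321.5 229.6]]
479,-199,60 [[322.4 314.6]]
```

View pics/w10.png

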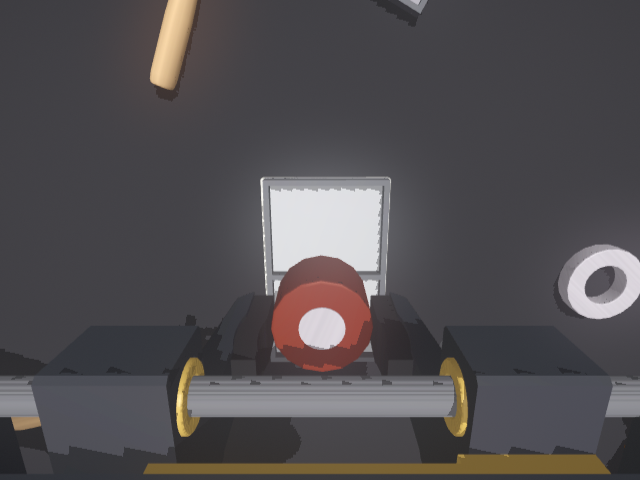

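```bash
python3 - <<'E'
from h import *
c=dict(np.load('pics/w10.npz'))
for u in((326.5,178.5),(326.5,272)):print(u,back(c,u,68).round(1))
for u in((262,179),(390,179)):print(u,back(c,u,68).round(1))
E
```

```text
(326.5, 178.5) [454.7 -93.8  68. ]
(326.5, 272) [ 472.1 -160.4   68. ]
(262, 179) [ 411.9 -105.2   68. ]
(390, 179) [497.1 -83.2  68. ]
```

apply_moves(commands=[-0.5,0.003,0.003,-0.1,0,-0.5,0.003,0.003,-0.2,0,-0.5,0.003,0.003,-0.26,0,-0.5,0.003,0.003,-0.28,0,-0.5,0.003,0.003,-0.288,0,-0.5,0.003,0.003,-0.293,0,-0.5,0.003,0.003,-0.295,0,-0.5,0.003,0.003,-0.295,0])

```text
time: 27.35
eef_pos: [463.7, -130.6, 72.8]
ee_rot: [0.001, 0.612, 0.791, 0.001]
ft_force: [1.3, -0.2, -0.3]
gripper_width: 0.446
```

apply_moves(commands=[0.1,0,0,0,0,0.1,0,0,0,0,0.1,0,0,0,0,0.3,0,0,0,0,0.3,0,0,0.06,0,0.3,0,0,0.16,0,0.3,0,0,0.26,0,0.3,0,0,0.26,0])

```text
time: 28.15
eef_pos: [466.5, -131.8, 181.8]
ee_rot: [0.005, 0.612, 0.791, 0.002]
ft_force: [1.2, -0.8, 0.1]
gripper_width: 0.647
```

apply_moves(commands=[0.5,0.404,-0.26,0,0,0.5,0.404,-0.26,0,0,0.5,0.404,-0.26,0,0,0.5,0.404,-0.26,0,0,0.5,0.404,-0.26,0,0,0.5,0.404,-0.26,0,0,0.5,0.404,-0.26,0,0])

```text
time: 28.85
eef_pos: [622.6, -233.6, 174.4]
ee_rot: [-0.001, 0.612, 0.791, -0.0]
ft_force: [-0.1, 0.2, -0.4]
gripper_width: 0.749
```

```bash
python3 w.py w11 624,-234,50; for t in 95 110 ; do python3 wf.py w11 weight 624,-234,25 - $t 130; done
python3 - <<'E'
from h import *
a=snapshot('scene')[:,:,::-1]
cv2.imwrite('pics/t7.png',np.hstack([cv2.resize(cv2.imread('pics/w11.png'),(400,300)),cv2.resize(a[140:290,200:400],(400,300))]))
E
```

```text
28.85 [ 622.6 -233.6  174.4] jaw 0.254 0.749 [-0.1  0.2 -0.4]
624,-234,50 [[323.7 232.3]]
weight [ 625.245 -232.714    0.   ] 85 2213
weight [ 625.245 -232.967    0.   ] 255 1996
```

View pics/t7.png

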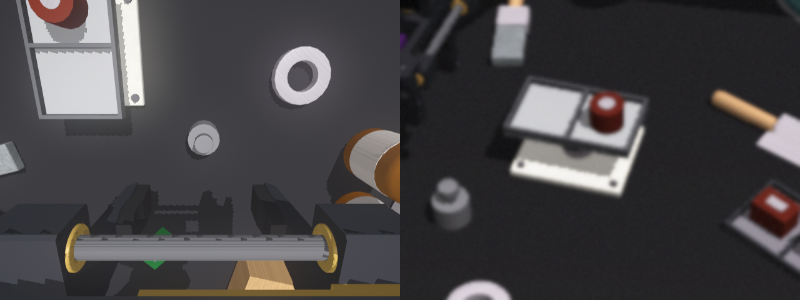

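apply_moves(commands=[0.5,0.003,0.004,-0.1,0,0.5,0.003,0.004,-0.2,0,0.5,0.003,0.004,-0.3,0,0.5,0.003,0.004,-0.37,0,0.5,0.003,0.004,-0.395,0,0.5,0.003,0.004,-0.405,0,-0.5,0.003,0.004,-0.405,0,-0.5,0.003,0.004,-0.405,0], force=40)

```text
time: 29.75
eef_pos: [626.7, -233.3, 15.8]
ee_rot: [0.002, 0.612, 0.791, 0.0]
ft_force: [-0.7, -0.3, 1.0]
gripper_width: 0.591
```

apply_moves(commands=[-0.5,0,0,0,0,-0.5,0,0,0,0,-0.5,0,0,0,0,-0.5,0,0,0,0,-0.5,0,0,0,0,-0.5,0,0,0.03,0,-0.5,0,0,0.06,0,-0.5,0,0,0.06,0])

```text
time: 30.55
eef_pos: [626.7, -233.3, 39.8]
ee_rot: [0.002, 0.612, 0.791, 0.001]
ft_force: [0.4, -0.3, -1.5]
gripper_width: 0.43
```

apply_moves(commands=[-0.5,0,0,0.1,0,-0.5,0,0,0.2,0,-0.5,0,0,0.3,0,-0.5,-0.08,0.02,0.33,0,-0.5,-0.18,0.045,0.33,0,-0.5,-0.28,0.07,0.33,0,-0.5,-0.363,0.087,0.33,0,-0.5,-0.363,0.087,0.33,0])

```text
time: 31.35
eef_pos: [474.9, -196.2, 168.0]
ee_rot: [-0.002, 0.612, 0.791, -0.001]
ft_force: [0.0, 0.2, -2.1]
gripper_width: 0.428
```

apply_moves(commands=[-0.5,0,0,0,0,-0.5,0,0,-0.1,0,-0.5,0,0,-0.2,0,-0.5,0,0,-0.23,0,-0.5,0,0,-0.245,0,-0.5,0,0,-0.26,0,-0.5,0,0,-0.272,0,-0.5,0,0,-0.282,0])

```text
time: 32.15
eef_pos: [481.6, -198.6, 58.0]
ee_rot: [0.002, 0.612, 0.791, 0.0]
ft_force: [0.1, 0.4, 0.6]
gripper_width: 0.43
```

apply_moves(commands=[-0.5,0,0,0,0,-0.5,0,0,0,0,-0.05,0,0,0,0,0.1,0,0,0,0,0.1,0,0,0,0,0.3,0,0,0,0,0.3,0,0,0,0,0.3,0,0,0,0])

```text
time: 32.95
eef_pos: [479.8, -197.9, 56.5]
ee_rot: [-0.0, 0.612, 0.791, -0.0]
ft_force: [0.2, -0.4, 1.1]
gripper_width: 0.656
```

apply_moves(commands=[0.3,0,0,0.06,0,0.3,0,0,0.15,0,0.3,0,0,0.25,0,0.3,0,-0.1,0.3,0,0.3,0.1,-0.2,0.3,0,0.3,0.1,-0.3,0.3,0,0.3,0.1,-0.4,0.3,0,0.3,0.1,-0.5,0.3,0])

```text
time: 33.75
eef_pos: [520.1, -399.5, 176.5]
ee_rot: [-0.0, 0.612, 0.791, 0.0]
ft_force: [-0.5, -0.1, -0.4]
gripper_width: 0.652
```

```bash
cat > chk.py <<'E'
from h import *
for n in('top','scene'): cv2.imwrite(f'pics/{n}1.png',snapshot(n)[:,:,::-1])
a=cv2.imread('pics/top1.png');b=cv2.imread('pics/scene1.png')
cv2.imwrite('pics/t8.png',np.hstack([cv2.resize(a[225:345,190:450],(400,185)),cv2.resize(b[150:335,230:490],(400,285))[:185*1]]) if 0 else np.hstack([cv2.resize(a[200:340,190:450],(400,215)).repeat(1,0),np.zeros((215,0,3),np.uint8)]) if 0 else np.vstack([cv2.resize(a[220:330,190:450],(700,296)),cv2.resize(b[160:310,230:490],(520,300))[:, :].copy().__class__((300,700,3),np.uint8) if 0 else np.hstack([cv2.resize(b[160:310,230:490],(520,300)),np.zeros((300,180,3),np.uint8)])]))
E
python3 - <<'E'
from h import *
for n in('top','scene'): cv2.imwrite(f'pics/{n}1.png',snapshot(n)[:,:,::-1])
a=cv2.imread('pics/top1.png');b=cv2.imread('pics/scene1.png')
cv2.imwrite('pics/t8.png',np.vstack([cv2.resize(a[220:330,190:450],(700,296)),cv2.resize(b[170:320,230:550],(700,300))]))
E
rm chk.py
```

```text
(no output)
```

View pics/t8.png

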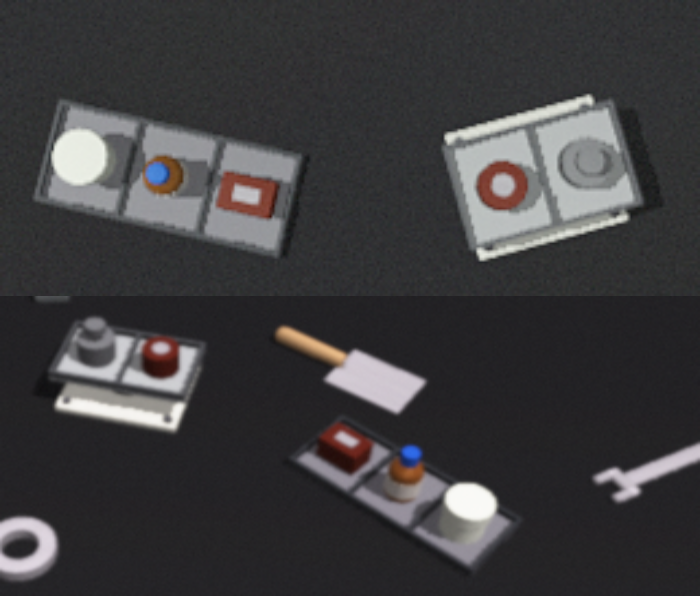

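apply_moves(commands=[0.3,0,0,0,0,0.3,0,0,0,0,0.3,0,0,0,0,0.3,0,0,0,0])

```text
time: 34.25
eef_pos: [520.1, -396.7, 176.7]
ee_rot: [-0.0, 0.611, 0.791, 0.0]
ft_force: [0.3, -1.1, -0.4]
gripper_width: 0.648
```

```bash
python3 -c "
from cell import *
print(hand_in(),get_state()['time'])"
```

```text
the job is handed in; nothing more can be done
the job is handed in; nothing more can be done
```

The job is handed in, about 34 s in; `hand_in` gave no verdict. All five items are in their bays. On the tray that is the block mount at -70 mm, the bottle in the middle and the jar at +70 mm. On the lift, the round mount is at +35 mm and the weight at -35 mm.

**Last checks:** The final top and scene pictures show each item upright, released and near the middle of its own bay, with the arm well clear. I judged the centring by eye and did not fit the final positions. I also did not measure the platform's sunk height or any item's height above its floor.

**What disagreed:**
- **Fingertips:** They turned out to be about level with the reported TCP, not 25 mm ahead of it. My first three closes on the block mount went over its top; it stayed upright and hardly moved. After that I gripped about 20–25 mm lower than planned.
- **Cameras:** The top, scene and wrist views differed by 2–5 mm on some positions. I used the wrist fits for the grasps and averaged the views for the tray and the lift.

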